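# Let the shoe stretcher out by one hole and hold its lock pin home

### The arm

A 6-joint arm with a two-finger parallel gripper is mounted at the origin on the work surface. World frame = base frame: x ahead of the robot, y to its left, z up, the work surface at z = 0. Lengths are in m, angles in rad, forces in N, time in s.
With the tool pointing down it reaches from about 0.325 to 0.775 m from the base axis. Payload 9.3 kg.
Tool frame: the origin (TCP) lies midway between the tips of the shut fingers; the grasp point (between the pads) lies 19 mm behind it; z points along the fingers, y is the line along which they close (so a half turn about z gives the same grasp; the last joint's range is limited). The gripper opens to 85 mm and grips with 20 to 120 N. Pads are 22 mm wide; open, the fingers measure 114 mm over their backs; the gripper's body (76 mm by 85 mm) begins 54 mm behind the grasp point. The pads swing forward as they close: fully open they stand 13 mm farther back than shut.
Start: joints at [0.967, 0.259, 0.021, 1.334, 0, 1.418], TCP at [0.24, 0.495, 0.231] pointing down, gripper open.
Joint ranges: [-3.04, 3.04], [-0.91, 1.82], [-1.04, 1.36], [-1.92, 1.95], [-1.52, 1.45], [-3.14, 3.14]. Speed limits (rad/s): [2.22, 2.22, 2.79, 3.14, 3.14, 3.14].

### API

Orientations are given as a unit quaternion [x, y, z, w].
In Python, from bench import * gives the robot as it stands.
- The arm moves only by the tool send_rows, never from a script. Its argument "commands" is a list of rows, each a list of 7 numbers: the shift along the tool's x, y, z normalised to -1 to 1, where 1 is 800 mm, then the turn, a rotation vector about the tool's x, y, z normalised to -1 to 1, where 1 is 2 pi rad, then the finger opening in mm, from 0 to 85.4. In form: [[dx, dy, dz, rx, ry, rz, jaw], ...]. A call has 1 to 5 rows; each row is the pose to reach, as a shift and turn from the pose commanded when the call began, along the tool's axes at that moment, turning the shorter way round; what a row does not reach only later rows make up. A row lasts 1/12 s, in which the tool goes at most 41.7 mm and 7.16 degrees, less where a joint would pass 70% of its speed; a pose out of reach is approached as far as the arm can. A call with a number of a shift or a turn outside -1 to 1 is refused whole. A call with a gripper value outside its range is refused whole. The fingers move at their own pace and stop on an object; the grip force is fixed at half the most. Time passes only in rows, so rows that repeat a pose let the fingers close. It gives the time, the measured TCP pose, the force, the opening and the grip force at its end, in the units of the state.
- get_state(): the state, without advancing time (a new reading comes with each control period).
- snapshot(name): name is "scene" or "side" or "wrist"; returns (picture, depth): 480x640x3 uint8, red, green, blue; 480x640 float32, m along the optical axis (not along the pixel's ray), 0 where there is no reading.
- get_calibration(name): a dict with "intrinsics" (3x3 intrinsics, pixels), "extrinsics" (4x4, takes a point from world to camera coordinates); the wrist camera has in their place "mount" (4x4, takes a point from camera to tool coordinates, whose origin is the TCP and whose axes are the flange's). Camera axes: x right, y up, looking along -z (the intrinsics and any distortion apply to the point x, -y, -z); pixel columns grow to the right and rows downward; lengths in m; the calibration is good to about 2 mm. A picture is of the moment at which its call begins: read the wrist's pose just before it. get_calibration takes no time and is no camera call.
- close_job(): hands the job in; it is judged then, once.
The state is a dict: "clock": time; "qpos": joint angles; "joint_velocities": joint speeds; "effort": joint torques, N m; "position": TCP position; "tcp_rot": TCP orientation; "wrist_force": force on the tool from outside, world axes, zero at the start; "wrist_torque": the same for the moment, N m; "opening": finger opening in m; "grip_force": force on a finger pad.
Only numpy, scipy, OpenCV 4.12 (cv2) and the standard library are available. Lean on these libraries where they do the work, as an engineer would, in place of code of your own. Each camera call takes 0.05 s, during which the arm holds its last target. There are 200 camera calls.

### The job

Swing the guard door of the shoe-stretching bay wide open, then pull the red lock plunger up out of its hole, slide the tube section with the toe form out to the next hole (one hole, 50 mm) and let the pin down into it. The plunger's spring is worn, so press the pin fully home and finish while still holding the knob there with the gripper; leave the door open and the other things on the bench alone.

Things in the scene. Friction and masses are not known exactly. Their poses are not given: they have to be found in the camera images.
- bay: Green shoe-stretching bay, fixed to the bench: base 230 (x) x 360 (y) mm, low guard walls, none over 90 mm above the bench. Origin on the bench, in the base's middle. The section slides out along its -y; the door closes its -y end. A steel ladder plate with three holes runs along y on its robot side (-x).
- first_hole (a point): Mouth of the ladder plate's first hole (12 mm square), where the pin starts; 45 mm above the bench, at x -55, y +30 mm in the bay's frame.
- next_hole (a point): Mouth of the next hole, 50 mm from the first along the bay's -y, alike. A third lies 50 mm further and is not wanted.
- section (a joint): Metres the tube section has slid out: 0 = first hole, 0.050 = next hole (limit 0.104). It carries the wooden toe form and the grey plunger tower (34 x 30 mm, top 103 mm above the bench). About 2 N of friction; stays where it is left. With the pin clear, moving the knob sideways moves the section. The shut door is in its way after 20 mm.
- plunger (a joint): Height of the plunger above fully home, m, 0 to 0.016, straight up. Its worn spring floats it at 0.005, where the 8 mm square pin still locks the section. Home (0): pin 9 mm deep and yellow collar down on the tower, but only while pressed down with about 6 N. Clear of the plate above 0.009 (5 N upward; 10 N at 0.013). Let go, it springs back to 0.005.
- knob: Red round knob on top of the plunger, 28 mm across, 30 mm tall, upright. Origin at its centre: 142 mm above the bench when the pin is home, 147 mm as it floats. It stands free on a 12 mm stem, its underside 24 mm above the tower when home (a yellow collar 24 mm across fills the lowest 5 mm). Moves with plunger and section.
- door (a joint): Angle of the green guard door, rad: 0 = shut, 1.57 = square to shut, stop at 1.75. It swings outwards, clockwise seen from above, about its upright hinge at the robot-side corner; stays where it is left, needs about 1 N at the handle.
- door_handle (a point): Grip point on the door's handle, an upright round steel bar 14 mm across, 35 mm outside the door's face, 188 mm from the hinge axis. Point 135 mm above the bench; bar's free top 155 mm, door's top 105 mm, upper standoff 94 mm above the bench. x runs from the hinge along the door, -y outwards; they turn with the door.
- door_hinge (a point): Point on the door's upright hinge axis, level with the handle's grip point.
- tin_mid (a point): Bystander, loose, to be left alone: red-banded steel can, 72 mm across, 75 mm tall. Point at its middle.
- candle_mid (a point): Bystander, loose, to be left alone: white candle stub, 28 mm across, 90 mm tall, standing. Point at its middle.
- heel_mid (a point): Bystander, loose, to be left alone: wooden heel block with rubber pad, 60 x 55 x 42 mm. Point at its middle.
- hammer_mid (a point): Bystander, loose, to be left alone: cobbler's hammer lying flat, about 260 mm long. Point at its middle.
- awl_mid (a point): Bystander, loose, to be left alone: awl lying flat, about 200 mm long. Point at its middle.
- brush_mid (a point): Bystander, loose, to be left alone: glue brush lying flat, about 200 mm long. Point at its middle.
- soles_mid (a point): Bystander, loose, to be left alone: pair of cut soles, stacked, about 225 x 84 x 16 mm. Point at its middle.

How it is judged:
By the outcome, as a careful person would: the job done as asked, in the order asked, and still so for the second after the job is handed in, while the arm keeps its last pose, push and grip.
It also fails if it takes over 48 s, if anything falls off the work surface, if the arm or the gripper's body presses on something with over 40 N, if the wrist force passes 120 N, or if a joint passes its speed limit or range.

## Working session

There is one attempt and no reset: what is moved stays moved. The work goes in short steps, Python scripts to look and compute and a tool call to move; the robot and the scene stay as the last step left them, time stands still between calls to the robot, and variables do not carry over. Pictures are saved under pics/ and viewed, at most 10 in all, crops included, and the job is handed in when it is done.

Besides the shell and the picture viewer there is one more tool, called in YAML: its name, and indented under it one key for each argument. send_rows: Moves the arm, as the interface text tells. Scaled input: -1 to 1 covers 800 mm each way for a shift and 2 pi rad each way for a turn. Its arguments: {"type":"object","properties":{"commands":{"type":"array"}},"required":["commands"]}

```bash
mkdir -p pics
cat > h.py <<'E'
from bench import *
import numpy as np, cv2
from scipy.spatial.transform import Rotation as R
def cam(n):
    c=get_calibration(n); K=np.array(c["intrinsics"])
    if n=="wrist":
        s=get_state(); T=np.eye(4); T[:3,:3]=R.from_quat(s["tcp_rot"]).as_matrix(); T[:3,3]=s["position"]
        W=T@np.array(c["mount"])
    else: W=np.linalg.inv(np.array(c["extrinsics"]))
    return K,W,c
def pts(K,W,uv,d):
    uv=np.atleast_2d(uv).astype(float); d=np.ravel(d)
    r=np.c_[(uv[:,0]-K[0,2])/K[0,0],-(uv[:,1]-K[1,2])/K[1,1],-np.ones(len(uv))]
    return (r*d[:,None])@W[:3,:3].T+W[:3,3]
def plane(K,W,uv,z):
    a=pts(K,W,uv,np.ones(len(np.atleast_2d(uv)))); r=a-W[:3,3]
    return W[:3,3]+r*((z-W[2,3])/r[:,2])[:,None]
def snap(n,f=None):
    K,W,c=cam(n); p,d=snapshot(n)
    if f: cv2.imwrite("pics/"+f,p[:,:,::-1])
    np.savez("/tmp/"+n+".npz",p=p,d=d,K=K,W=W)
    return p,d,K,W
E
python3 - <<'E'
from h import *
s=get_state(); print(s)
for n in("scene","side"):
    p,d,K,W=snap(n,n+"1.png"); c=get_calibration(n); print(n,{k:v for k,v in c.items() if k not in("extrinsics",)},W[:3,3])
    h=cv2.cvtColor(p,cv2.COLOR_RGB2HSV)
    P=pts(K,W,np.stack(np.meshgrid(np.arange(640),np.arange(480)),-1).reshape(-1,2),d.reshape(-1)).reshape(480,640,3)
    for nm,m in (("red",((h[...,0]<8)|(h[...,0]>172))&(h[...,1]>130)&(h[...,2]>60)),("green",(abs(h[...,0].astype(int)-65)<25)&(h[...,1]>70))):
        k,l,st,ce=cv2.connectedComponentsWithStats(m.astype(np.uint8))
        for i in range(1,k):
            if st[i,4]>40: q=P[(l==i)&(d>0)]; print(nm,st[i],ce[i].round(),np.median(q,0).round(3),q.min(0).round(3),q.max(0).round(3))
print(cam("wrist")[2])
E
```

```text
{'clock': 0.0, 'qpos': array([ 9.67410440e-01,  2.59205012e-01,  2.07732465e-02,  1.33369065e+00,
       -7.39185827e-06,  1.41819483e+00]), 'joint_velocities': array([-0.00158659, -0.00114589, -0.00123721,  0.00131521,  0.00139482,
       -0.00119949]), 'effort': array([ 1.45887854e-03, -5.55645275e+01,  3.44528210e+01,  1.38451552e-02,
       -1.12663270e-04,  2.33039017e-06]), 'position': array([0.2394711 , 0.4948294 , 0.23066372]), 'tcp_rot': array([ 2.23488601e-01,  9.74706318e-01, -6.17601424e-04, -2.41265590e-04]), 'wrist_force': array([ 0.07414854, -0.3154976 ,  0.1397777 ]), 'wrist_torque': array([-0.00075859, -0.00094567, -0.04660912]), 'grip_force': 0.0, 'opening': 0.08573165292592852}
scene {'intrinsics': array([[443.85632038,   0.        , 317.76958862],
       [  0.        , 443.85632038, 238.16841179],
       [  0.        ,   0.        ,   1.        ]])} [1.32746024 0.7610647  0.76800057]
red [380 220  11  15 143] [385. 227.] [0.482 0.198 0.152] [ 0.228  0.026 -0.003] [0.493 0.21  0.164]
red [240 279  29  15 215] [254. 288.] [0.794 0.018 0.033] [ 0.717 -0.022 -0.001] [
[... 1892 characters left out ...]
9. 132.] [0.671 0.722 0.118] [ 0.661  0.706 -0.298] [0.923 1.459 0.166]
green [ 233  196  119  116 6323] [292. 256.] [0.519 0.126 0.047] [ 0.401 -0.027 -0.003] [0.708 0.432 0.121]
{'intrinsics': array([[380.03704124,   0.        , 326.99308232],
       [  0.        , 380.03704124, 237.368732  ],
       [  0.        ,   0.        ,   1.        ]]), 'mount': array([[ 6.90598482e-05,  9.62787244e-01,  2.70260464e-01,
         6.90333043e-02],
       [ 9.99999982e-01, -1.14429979e-04,  1.52119466e-04,
        -4.43547744e-04],
       [ 1.77384581e-04,  2.70260448e-01, -9.62787234e-01,
        -1.43577287e-01],
       [ 0.00000000e+00,  0.00000000e+00,  0.00000000e+00,
         1.00000000e+00]])}
```

View pics/scene1.png

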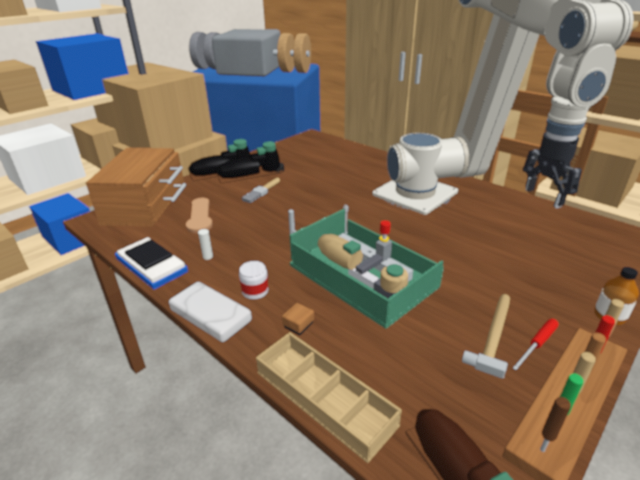

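View pics/side1.png

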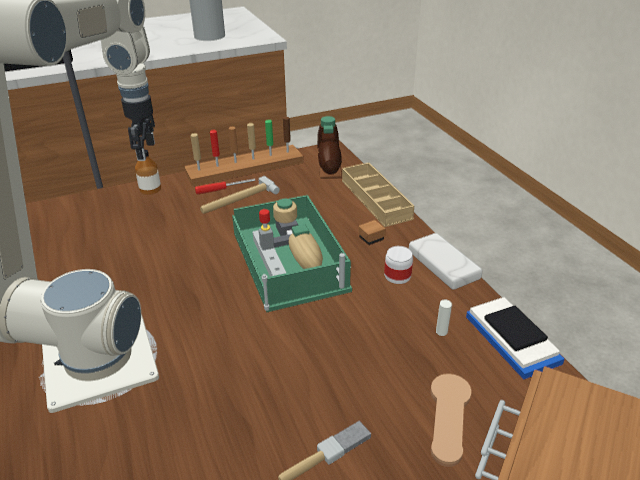

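Scene view: the bay is centred near (365,265), the red knob is at (385,227), and there are upright bars at (346,215) and (291,222). Side view: the knob is at (264,216), the hinge post near (265,290) and the handle near (343,270). I'll zoom both into one picture.

Run:
```python
from h import *
a=cv2.imread("pics/scene1.png")[195:330,275:455]; b=cv2.imread("pics/side1.png")[190:320,220:370]
a=cv2.resize(a,None,fx=4,fy=4,interpolation=cv2.INTER_CUBIC)[:,:720]
cv2.imwrite("pics/za.png",a)
b=cv2.resize(b,None,fx=4,fy=4,interpolation=cv2.INTER_CUBIC); cv2.imwrite("pics/zb.png",b)
```

```text
(no output)
```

View pics/za.png

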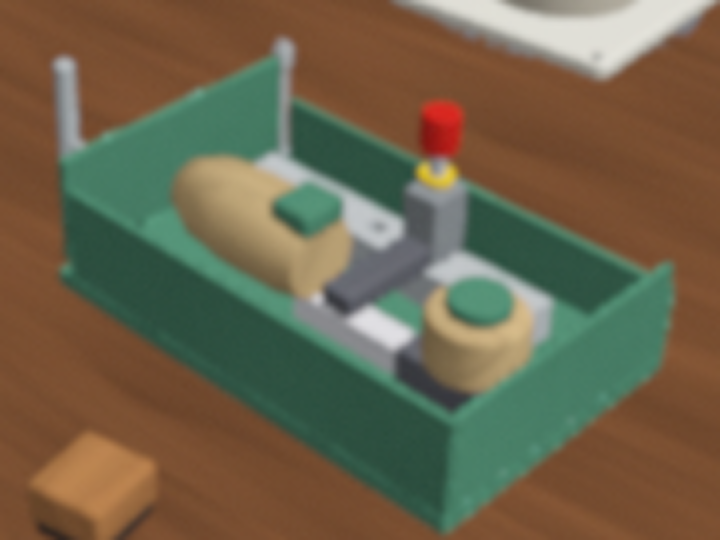

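View pics/zb.png

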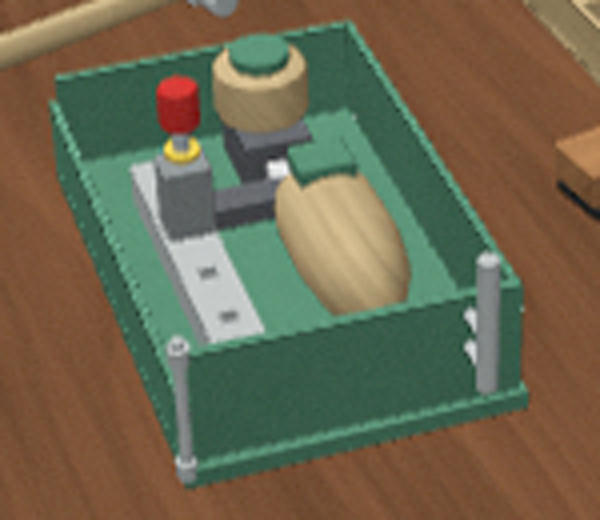

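Scene: handle top at (291,211), hinge-post top at (346,206), knob at (385,227). Side: handle top at (342,255), hinge-post top at (264,276), knob at (264,216).

Run:
```python
from h import *
C={n:cam(n) for n in("scene","side")}
def tri(a,b):
    o=[];d=[]
    for n,uv in(("scene",a),("side",b)):
        K,W,_=C[n]; r=pts(K,W,uv,[1])[0]-W[:3,3]; o.append(W[:3,3]); d.append(r/np.linalg.norm(r))
    A=sum(np.eye(3)-np.outer(x,x) for x in d); B=sum((np.eye(3)-np.outer(x,x))@p for x,p in zip(d,o))
    X=np.linalg.solve(A,B); return X.round(4), [round(float(np.linalg.norm((np.eye(3)-np.outer(x,x))@(X-p))),4) for x,p in zip(d,o)]
z=lambda a:(275+a[0]/4,195+a[1]/4); y=lambda b:(220+b[0]/4,190+b[1]/4)
hd=tri(z((65,62)),y((488,259))); hg=tri(z((284,44)),y((177,346))); kn=tri(z((441,130)),y((178,105)))
print("handle",hd,"hinge",hg,"knob",kn)
print("colr", tri(z((437,176)),y((182,152))))
v=hd[0][:2]-hg[0][:2]; print(np.linalg.norm(v), "door-handle ang",np.arctan2(v[1],v[0]))
# corner door-far top / others
print("corner far -x? top back", tri(z((452,415)),y((348,25))), tri(z((672,268)),y((57,80))))
print("holes z.045", plane(*C["side"][:2],[y((208,272)),y((229,316))],0.045).round(4))
```

```text
handle (array([ 0.586 , -0.0497,  0.1543]), [0.0008, 0.0008]) hinge (array([ 4.043e-01, -2.000e-04,  1.113e-01]), [0.0012, 0.0012]) knob (array([0.4756, 0.1958, 0.1466]), [0.0006, 0.0006])
colr (array([0.4756, 0.1951, 0.1097]), [0.0008, 0.0008])
0.18832190525799167 door-handle ang -0.2659726154771254
corner far -x? top back (array([0.6506, 0.333 , 0.0887]), [0.0017, 0.0017]) (array([0.4338, 0.3526, 0.0858]), [0.0012, 0.0012])
holes z.045 [[0.4727 0.144  0.045 ]
 [0.4692 0.0937 0.045 ]]
```

```bash
cat >> h.py <<'E'
def go(xyz,yang):
    """row (shift/0.8, turn/2pi) from the current pose to xyz with fingers closing along world angle yang (deg), tool down"""
    s=get_state(); M=R.from_quat(s["tcp_rot"]); a=np.radians(yang)
    y=np.array([np.cos(a),np.sin(a),0]); z=np.array([0,0,-1.]); x=np.cross(y,z)
    T=R.from_matrix(np.c_[x,y,z])
    return (M.inv().apply(np.array(xyz)-s["position"])/0.8).round(4), ((M.inv()*T).as_rotvec()/2/np.pi).round(4)
E
python3 -c "
from h import *
print(go((.586,-.05,.24),85.4))"
```

```text
(array([-0.6866, -0.4243, -0.0112]), array([-0.0002, -0.0001, -0.059 ]))
```

send_rows:
  commands:
    - [-0.687, -0.424, -0.011, 0, 0, -0.059, 30]
    - [-0.687, -0.424, -0.011, 0, 0, -0.059, 30]
    - [-0.687, -0.424, -0.011, 0, 0, -0.059, 30]
    - [-0.687, -0.424, -0.011, 0, 0, -0.059, 30]
    - [-0.687, -0.424, -0.011, 0, 0, -0.059, 30]

```text
clock: 0.52
position: [0.3459, 0.3278, 0.2338]
tcp_rot: [0.038, 0.999, -0.0, -0.0]
wrist_force: [1.7, -0.1, -0.4]
opening: 0.0303
grip_force: 0.0
```

```bash
python3 -c "
from h import *
print(go((.586,-.05,.24),85.4),get_state()['clock'])"
```

```text
(array([-0.3354, -0.4479, -0.0078]), array([-0.    , -0.    ,  0.0006])) 0.5167
```

send_rows:
  commands:
    - [-0.33, -0.43, -0.008, 0, 0, 0, 30]
    - [-0.33, -0.43, -0.008, 0, 0, 0, 30]
    - [-0.33, -0.43, -0.008, 0, 0, 0, 30]
    - [-0.33, -0.43, -0.008, 0, 0, 0, 30]
    - [-0.33, -0.43, -0.008, 0, 0, 0, 30]

```text
clock: 0.93
position: [0.4594, 0.1524, 0.2371]
tcp_rot: [0.04, 0.999, 0.0, -0.0]
wrist_force: [1.3, 1.8, 0.4]
opening: 0.03
grip_force: 0.0
```

```bash
python3 -c "
from h import *
print(go((.586,-.05,.24),85.4),get_state()['clock'])"
```

```text
(array([-0.1781, -0.2396, -0.0037]), array([ 0., -0.,  0.])) 0.9333
```

send_rows:
  commands:
    - [-0.165, -0.22, -0.004, 0, 0, 0, 30]
    - [-0.165, -0.22, -0.004, 0, 0, 0, 30]
    - [-0.165, -0.22, -0.004, 0, 0, 0, 30]
    - [-0.165, -0.22, -0.004, 0, 0, 0, 30]
    - [-0.165, -0.22, -0.004, 0, 0, 0, 30]

```text
clock: 1.35
position: [0.5707, -0.0238, 0.2399]
tcp_rot: [0.04, 0.999, 0.0, -0.0]
wrist_force: [-0.0, 0.5, 0.4]
opening: 0.0299
grip_force: 0.0
```

Run:
```python
from h import *
p,d,K,W=snap("wrist","w1.png")
print(go((.586,-.05,.24),85.4),get_state()['clock'])
c=get_calibration("wrist")
for q in [(.586,-.05,.155),(.404,0,.111),(.4756,.1955,.162)]:
    v=np.linalg.inv(W)@np.r_[q,1]; print(q,K[0,0]*v[0]/-v[2]+K[0,2],-K[1,1]*v[1]/-v[2]+K[1,2])
```

```text
(array([-0.0168, -0.0244, -0.0015]), array([-0.0004,  0.0001, -0.0006])) 1.4
(0.586, -0.05, 0.155) 288.42022842271626 271.15793318432776
(0.404, 0, 0.111) 343.98440665149326 -34.774215873225444
(0.4756, 0.1955, 0.162) 724.9552837182898 46.258456640771556
```

View pics/w1.png

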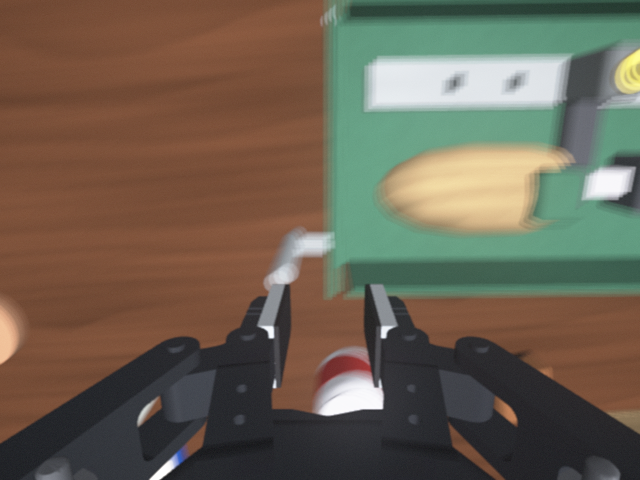

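The wrist view shows the handle top at about (282,276), predicted at (288,271). The door edge is vertical in the image, so the yaw is right. I'll move above the handle and check again before lowering.

send_rows:
  commands:
    - [-0.0135, -0.0205, 0.07, 0, 0, 0, 30]
    - [-0.0135, -0.0205, 0.07, 0, 0, 0, 30]
    - [-0.0135, -0.0205, 0.07, 0, 0, 0, 30]
    - [-0.0135, -0.0205, 0.07, 0, 0, 0, 30]

```text
clock: 1.73
position: [0.579, -0.0389, 0.1835]
tcp_rot: [0.04, 0.999, 0.0, -0.001]
wrist_force: [-1.4, 0.8, 0.4]
opening: 0.03
grip_force: 0.0
```

Run:
```python
from h import *
p,d,K,W=snap("wrist")
cv2.imwrite("pics/w2.png",cv2.resize(p[180:420,200:460,::-1],None,fx=2.2,fy=2.2))
print(get_state()['position'],get_state()['clock'])
for q in [(.586,-.05,.155)]:
    v=np.linalg.inv(W)@np.r_[q,1]; print(q,K[0,0]*v[0]/-v[2]+K[0,2],-K[1,1]*v[1]/-v[2]+K[1,2])
```

```text
[ 0.57950849 -0.03862987  0.18480723] 1.7833
(0.586, -0.05, 0.155) 306.0875041866576 293.9446848194612
```

View pics/w2.png

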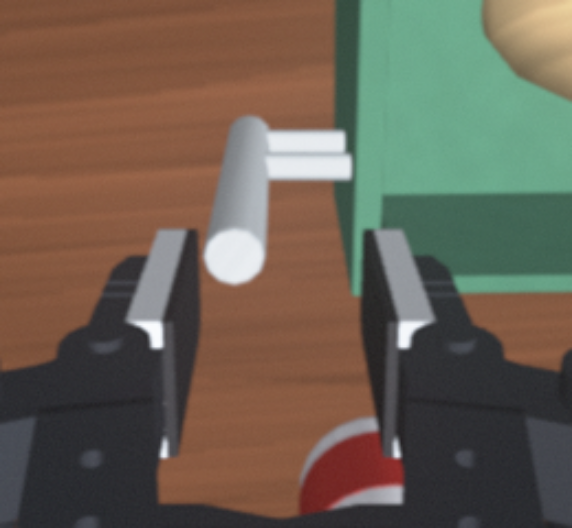

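The crop shows the bar top at (235,255), which is full-frame (307,296) against a predicted (306,294). The handle is therefore confirmed at (0.586,-0.050) within about 1 mm.

```bash
python3 -c "
from h import *
print(go((.5855,-.050,.185),85.4),get_state()['joint_velocities'].round(3))"
```

```text
(array([-0.0086, -0.0136, -0.0002]), array([ 0., -0.,  0.])) [ 0.01  -0.022  0.019 -0.    -0.    -0.001]
```

send_rows:
  commands:
    - [-0.0086, -0.0136, 0, 0, 0, 0, 30]
    - [-0.0086, -0.0136, 0.0, 0, 0, 0, 30]
    - [-0.0086, -0.0136, 0.045, 0, 0, 0, 30]
    - [-0.0086, -0.0136, 0.091, 0, 0, 0, 30]
    - [-0.0086, -0.0136, 0.091, 0, 0, 0, 24]

```text
clock: 2.2
position: [0.5828, -0.0495, 0.1066]
tcp_rot: [0.04, 0.999, 0.001, -0.004]
wrist_force: [-1.5, 0.4, -0.8]
opening: 0.0241
grip_force: 0.0
```

send_rows:
  commands:
    - [0, 0, 0, 0, 0, 0, 22]
    - [0, 0, 0, 0, 0, 0, 22]

```text
clock: 2.37
position: [0.5865, -0.0503, 0.1136]
tcp_rot: [0.04, 0.999, -0.0, 0.001]
wrist_force: [0.8, -0.7, 0.5]
opening: 0.0222
grip_force: 0.0
```

Run:
```python
from h import *
s=get_state();print(s['position'],s['wrist_force'],s['opening'],s['clock'])
h=np.array([.404,-.0005]); M=R.from_quat(s["tcp_rot"]).as_matrix()
# arc waypoints relative to the current pose
r0=s['position'][:2]-h; print(r0)
for a in range(7,98,7):
    t=np.radians(-a); c=np.array([[np.cos(t),-np.sin(t)],[np.sin(t),np.cos(t)]])
    dl=np.r_[c@r0-r0,0]
    print(a,(M.T@dl/0.8).round(4)[:2],"rz",round(a/360,4))
```

```text
[ 0.58651748 -0.05034194  0.11359444] [ 0.80076305 -0.68027796  0.45894931] 0.022152886209873723 2.3667
[ 0.18251748 -0.04984194]
7 [ 0.0071 -0.028 ] rz 0.0194
14 [ 0.0175 -0.0549] rz 0.0389
21 [ 0.0312 -0.0804] rz 0.0583
28 [ 0.0478 -0.104 ] rz 0.0778
35 [ 0.0672 -0.1253] rz 0.0972
42 [ 0.0891 -0.1442] rz 0.1167
49 [ 0.1131 -0.1603] rz 0.1361
56 [ 0.1388 -0.1733] rz 0.1556
63 [ 0.166  -0.1831] rz 0.175
70 [ 0.1942 -0.1895] rz 0.1944
77 [ 0.2229 -0.1924] rz 0.2139
84 [ 0.2518 -0.1918] rz 0.2333
91 [ 0.2804 -0.1877] rz 0.2528
```

send_rows:
  commands:
    - [0.0071, -0.028, 0, 0, 0, 0.0194, 22]
    - [0.0175, -0.0549, 0, 0, 0, 0.0389, 22]
    - [0.0312, -0.0804, 0, 0, 0, 0.0583, 22]
    - [0.0478, -0.104, 0, 0, 0, 0.0778, 22]
    - [0.0672, -0.1253, 0, 0, 0, 0.0972, 22]

```text
clock: 2.78
position: [0.5249, -0.1471, 0.1141]
tcp_rot: [0.341, 0.94, 0.0, 0.002]
wrist_force: [1.4, 2.0, 0.1]
opening: 0.0217
grip_force: 0.7
```

```bash
cat > arc.py <<'E'
from h import *
import sys
s=get_state(); h=np.array([.404,-.0005]); M=R.from_quat(s["tcp_rot"]).as_matrix()
a0=np.degrees(np.arctan2(*(s['position'][:2]-h)[::-1])); yg=np.degrees(np.arctan2(M[1,1],M[0,1]))
print("opened",-15.27-a0,"tool turned",85.4-yg,"r",np.linalg.norm(s['position'][:2]-h),s['position'][2])
for a in map(float,sys.argv[1:]):
    t=np.radians(-15.27-a); print(a,*go((h[0]+.1885*np.cos(t),h[1]+.1885*np.sin(t),.1135),85.4-a))
E
python3 arc.py 42 49 56 63 70
```

```text
opened 35.22551639988019 tool turned 35.30473883515142 r 0.19003303029389615 0.11409247877730676
42.0 [ 0.0086 -0.0267  0.0007] [0.0003 0.0006 0.0186]
49.0 [ 0.0189 -0.0536  0.0006] [0.0003 0.0006 0.038 ]
56.0 [ 0.0323 -0.079   0.0005] [0.0004 0.0006 0.0575]
63.0 [ 0.0488 -0.1026  0.0004] [0.0004 0.0006 0.0769]
70.0 [ 0.0679 -0.124   0.0003] [0.0004 0.0005 0.0964]
```

send_rows:
  commands:
    - [0.0086, -0.027, 0, 0, 0, 0.019, 22]
    - [0.0189, -0.0536, 0, 0, 0, 0.038, 22]
    - [0.0323, -0.079, 0, 0, 0, 0.0575, 22]
    - [0.0488, -0.1026, 0, 0, 0, 0.077, 22]
    - [0.0679, -0.124, 0, 0, 0, 0.0965, 22]

```text
clock: 3.2
position: [0.4195, -0.189, 0.114]
tcp_rot: [0.606, 0.795, 0.0, 0.002]
wrist_force: [1.1, 1.6, 0.9]
opening: 0.0217
grip_force: 0.7
```

```bash
python3 arc.py 76 82 88 93 97
```

```text
opened 70.04408228739715 tool turned 70.07358458920332 r 0.18917132654524474 0.11402759490425014
76.0 [ 0.0066 -0.0236  0.0006] [0.0006 0.0005 0.0165]
82.0 [ 0.0149 -0.0469  0.0004] [0.0006 0.0005 0.0331]
88.0 [ 0.0255 -0.0691  0.0003] [0.0006 0.0004 0.0498]
93.0 [ 0.0361 -0.0867  0.0002] [0.0006 0.0004 0.0637]
97.0 [ 0.0457 -0.1001  0.0002] [0.0007 0.0004 0.0748]
```

send_rows:
  commands:
    - [0.0066, -0.0236, 0, 0, 0, 0.0165, 22]
    - [0.0149, -0.0469, 0, 0, 0, 0.033, 22]
    - [0.0255, -0.0691, 0, 0, 0, 0.05, 22]
    - [0.0361, -0.0867, 0, 0, 0, 0.0637, 22]
    - [0.0457, -0.1, 0, 0, 0, 0.075, 22]

```text
clock: 3.62
position: [0.3322, -0.175, 0.1139]
tcp_rot: [0.775, 0.632, 0.0, 0.002]
wrist_force: [1.2, 0.4, 0.1]
opening: 0.0221
grip_force: 0.6
```

send_rows:
  commands:
    - [0, 0, 0, 0, 0, 0, 26]
    - [0, 0.002, 0, 0, 0, 0, 30]
    - [0, 0.002, -0.05, 0, 0, 0, 30]
    - [0, 0.002, -0.1, 0, 0, 0, 30]
    - [0, 0.002, -0.13, 0, 0, 0, 50]

```text
clock: 4.03
position: [0.3353, -0.1755, 0.2198]
tcp_rot: [0.772, 0.635, 0.0, 0.002]
wrist_force: [-0.2, 0.1, -0.5]
opening: 0.0409
grip_force: 0.0
```

```bash
python3 arc.py; python3 -c "
from h import *
print(get_state()['qpos'].round(2))
for y in(-95,85,-50,-30): print(y,go((.4756,.1955,.22),y))"
```

```text
opened 96.17210537738382 tool turned 96.53840042800944 r 0.1880039803382615 0.21981355850741727
[-0.71 -0.04 -0.35  1.25  0.    1.06]
-95 (array([ 0.4889,  0.0825, -0.001 ]), array([ 8.000e-04, -2.000e-04,  2.329e-01]))
85 (array([ 0.4889,  0.0825, -0.001 ]), array([ 2.000e-04,  9.000e-04, -2.671e-01]))
-50 (array([ 0.4889,  0.0825, -0.001 ]), array([8.000e-04, 1.000e-04, 1.079e-01]))
-30 (array([ 0.4889,  0.0825, -0.001 ]), array([0.0007, 0.0003, 0.0524]))
```

Door open at about 96°. Next, the knob.

send_rows:
  commands:
    - [0.489, 0.0825, -0.015, 0, 0.001, -0.267, 50]
    - [0.489, 0.0825, -0.015, 0, 0.001, -0.267, 50]
    - [0.489, 0.0825, -0.015, 0, 0.001, -0.267, 50]
    - [0.489, 0.0825, -0.015, 0, 0.001, -0.267, 50]
    - [0.489, 0.0825, -0.015, 0, 0.001, -0.267, 50]

```text
clock: 4.45
position: [0.4097, 0.0221, 0.2231]
tcp_rot: [0.537, 0.843, 0.002, 0.001]
wrist_force: [0.5, -1.4, 0.4]
opening: 0.0502
grip_force: 0.0
```

```bash
python3 -c "
from h import *
print(go((.4756,.1955,.22),85.4))"
```

```text
(array([0.1617, 0.1662, 0.0045]), array([ 0.0005,  0.0002, -0.1678]))
```

send_rows:
  commands:
    - [0.145, 0.15, 0.004, 0, 0, -0.16, 50]
    - [0.145, 0.15, 0.004, 0, 0, -0.16, 50]
    - [0.145, 0.15, 0.004, 0, 0, -0.16, 50]
    - [0.145, 0.15, 0.004, 0, 0, -0.16, 50]
    - [0.145, 0.15, 0.004, 0, 0, -0.16, 50]

```text
clock: 4.87
position: [0.4719, 0.1818, 0.2189]
tcp_rot: [0.249, 0.968, 0.002, 0.0]
wrist_force: [-0.7, -1.0, -0.7]
opening: 0.0503
grip_force: 0.0
```

```bash
python3 -c "
from h import *
print(go((.4756,.1955,.22),85.4))"
```

```text
(array([ 0.0042,  0.0173, -0.0013]), array([ 0.0008,  0.0001, -0.0675]))
```

send_rows:
  commands:
    - [0.003, 0.012, 0, 0.0008, 0, -0.05, 50]
    - [0.003, 0.012, 0, 0.0008, 0, -0.05, 50]
    - [0.003, 0.012, 0, 0.0008, 0, -0.05, 50]
    - [0.003, 0.012, 0, 0.0008, 0, -0.05, 50]
    - [0.003, 0.012, 0, 0.0008, 0, -0.05, 50]

```text
clock: 5.28
position: [0.4725, 0.1855, 0.2193]
tcp_rot: [0.102, 0.995, -0.001, -0.0]
wrist_force: [0.2, -0.6, 0.4]
opening: 0.0502
grip_force: 0.0
```

Run:
```python
from h import *
p,d,K,W=snap("wrist","w3.png")
h=cv2.cvtColor(p,cv2.COLOR_RGB2HSV); m=((h[...,0]<8)|(h[...,0]>172))&(h[...,1]>130)&(h[...,2]>60)
k,l,st,ce=cv2.connectedComponentsWithStats(m.astype(np.uint8))
for i in range(1,k):
    if st[i,4]>200: print(st[i],ce[i],plane(K,W,ce[i],.162).round(4))
v=np.linalg.inv(W)@np.array([.4756,.1955,.162,1]); print(K[0,0]*v[0]/-v[2]+K[0,2],-K[1,1]*v[1]/-v[2]+K[1,2])
print(go((.4756,.1955,.22),85.4),get_state()['position'],get_state()['clock'])
```

```text
[ 322  229   47   54 2047] [344.44846116 255.75818271] [[0.4723 0.195  0.162 ]]
346.37917150573435 261.10290252252264
(array([-0.0015,  0.0133, -0.001 ]), array([-0.0004, -0.0001, -0.0199])) [0.47229472 0.18533135 0.21924894] 5.3333
```

View pics/w3.png

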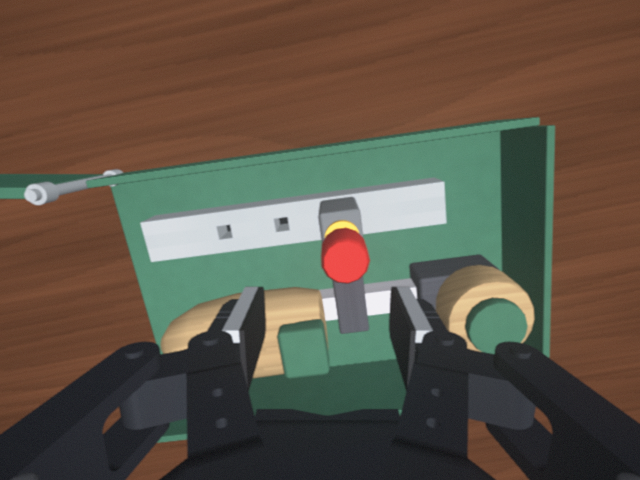

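The knob top is at about (346,259), matching the prediction of (346,261), and the door stands open at left (40,190).

send_rows:
  commands:
    - [-0.001, 0.0133, 0, 0, 0, -0.02, 50]
    - [-0.001, 0.0133, 0, 0, 0, -0.02, 50]
    - [-0.001, 0.0133, 0.04, 0, 0, -0.02, 50]
    - [-0.001, 0.0133, 0.08, 0, 0, -0.02, 50]
    - [-0.001, 0.0133, 0.08, 0, 0, -0.02, 50]

```text
clock: 5.75
position: [0.4719, 0.1941, 0.1502]
tcp_rot: [0.041, 0.999, -0.002, -0.005]
wrist_force: [-0.3, 0.3, -1.2]
opening: 0.0497
grip_force: 0.0
```

send_rows:
  commands:
    - [0, 0, 0.018, 0, 0, 0, 50]
    - [0, 0, 0.034, 0, 0, 0, 50]
    - [0, 0, 0.034, 0, 0, 0, 50]
    - [0, 0, 0.034, 0, 0, 0, 50]

```text
clock: 6.08
position: [0.4746, 0.1948, 0.1286]
tcp_rot: [0.04, 0.999, -0.001, -0.001]
wrist_force: [0.5, 0.0, -0.2]
opening: 0.0495
grip_force: 0.0
```

```bash
python3 -c "
from h import *
print(go((.475,.1955,.128),85.4),get_state()['position'],get_state()['wrist_force'])"
```

```text
(array([-0.0005,  0.0009,  0.0007]), array([-0.0004, -0.0003, -0.    ])) [0.47458129 0.19477739 0.12858272] [ 0.53558782  0.04861993 -0.23051639]
```

Aligned, so close on the knob.

send_rows:
  commands:
    - [-0.0003, 0.0008, 0.0005, 0, 0, 0, 24]
    - [-0.0003, 0.0008, 0.0005, 0, 0, 0, 20]
    - [-0.0003, 0.0008, 0.0005, 0, 0, 0, 20]
    - [-0.0003, 0.0008, 0.0005, 0, 0, 0, 20]
    - [-0.0003, 0.0008, 0.0005, 0, 0, 0, 20]

```text
clock: 6.5
position: [0.4753, 0.1957, 0.1278]
tcp_rot: [0.039, 0.999, -0.001, -0.0]
wrist_force: [2.5, -0.6, 1.5]
opening: 0.026
grip_force: 58.8
```

send_rows:
  commands:
    - [0, 0, -0.004, 0, 0, 0, 20]
    - [0, 0, -0.008, 0, 0, 0, 20]
    - [0, 0, -0.01, 0, 0, 0, 20]
    - [0, 0, -0.01, 0, 0, 0, 20]
    - [0, 0, -0.01, 0, 0, 0, 20]

```text
clock: 6.92
position: [0.4751, 0.1956, 0.135]
tcp_rot: [0.039, 0.999, -0.001, -0.001]
wrist_force: [5.9, 0.9, -7.0]
opening: 0.0264
grip_force: 59.4
```

send_rows:
  commands:
    - [0, 0, -0.002, 0, 0, 0, 20]
    - [0, 0, -0.002, 0, 0, 0, 20]
    - [0, -0.006, -0.002, 0, 0, 0, 20]
    - [0, -0.012, -0.002, 0, 0, 0, 20]
    - [0, -0.018, -0.002, 0, 0, 0, 20]

```text
clock: 7.33
position: [0.474, 0.1813, 0.1364]
tcp_rot: [0.039, 0.999, -0.001, -0.001]
wrist_force: [7.9, 1.2, -9.0]
opening: 0.0262
grip_force: 59.5
```

```bash
python3 -c "
from h import *
print(go((.4711,.1457,.1365),85.4),get_state()['position'],get_state()['wrist_force'])"
```

```text
(array([ 0.0001, -0.0446, -0.    ]), array([-0.0003, -0.0003,  0.0003])) [0.47401716 0.18129875 0.13639893] [ 7.86589473  1.18836549 -8.99045645]
```

send_rows:
  commands:
    - [-0.001, -0.012, 0, 0, 0, 0, 20]
    - [-0.001, -0.024, 0, 0, 0, 0, 20]
    - [-0.001, -0.036, 0, 0, 0, 0, 20]
    - [-0.001, -0.043, 0, 0, 0, 0, 20]
    - [-0.001, -0.043, 0, 0, 0, 0, 20]

```text
clock: 7.75
position: [0.4717, 0.1458, 0.1364]
tcp_rot: [0.04, 0.999, -0.002, -0.001]
wrist_force: [5.7, -1.6, -8.8]
opening: 0.0261
grip_force: 59.7
```

send_rows:
  commands:
    - [0, 0, 0, 0, 0, 0, 20]
    - [0, 0, 0, 0, 0, 0, 20]

```text
clock: 7.92
position: [0.4717, 0.1462, 0.1364]
tcp_rot: [0.04, 0.999, -0.002, -0.001]
wrist_force: [5.7, -2.5, -7.3]
opening: 0.0263
grip_force: 59.8
```

```bash
python3 -c "
from h import *
s=get_state();print(go((.4711,.1457,.1365),85.4),s['position'],s['wrist_force'],np.linalg.norm(s['position'][:2]-[.4752,.1956]))"
```

```text
(array([ 0.0007, -0.0007, -0.0001]), array([-0.0006, -0.0004,  0.0001])) [0.47170515 0.14622725 0.13638969] [ 5.69900348 -2.50846045 -7.29523957] 0.0494962896207797
```

send_rows:
  commands:
    - [0, -0.0006, 0.003, 0, 0, 0, 20]
    - [0, -0.0006, 0.006, 0, 0, 0, 20]
    - [0, -0.0006, 0.01, 0, 0, 0, 20]
    - [0, -0.0006, 0.013, 0, 0, 0, 20]
    - [0, -0.0006, 0.016, 0, 0, 0, 20]

```text
clock: 8.33
position: [0.4718, 0.1462, 0.1244]
tcp_rot: [0.039, 0.999, -0.001, -0.0]
wrist_force: [2.3, -1.8, 5.2]
opening: 0.0262
grip_force: 61.1
```

send_rows:
  commands:
    - [0, 0, 0.001, 0, 0, 0, 20]
    - [0, 0, 0.002, 0, 0, 0, 20]
    - [0, 0, 0.002, 0, 0, 0, 20]

```text
clock: 8.58
position: [0.472, 0.1464, 0.1237]
tcp_rot: [0.039, 0.999, -0.001, 0.0]
wrist_force: [0.5, -1.1, 11.5]
opening: 0.0265
grip_force: 61.8
```

send_rows:
  commands:
    - [0, 0, 0.0015, 0, 0, 0, 20]
    - [0, 0, 0.0015, 0, 0, 0, 20]
    - [0, 0, 0.0015, 0, 0, 0, 20]

```text
clock: 8.83
position: [0.4722, 0.1466, 0.1236]
tcp_rot: [0.039, 0.999, -0.001, 0.001]
wrist_force: [-3.6, -2.1, 22.5]
opening: 0.0262
grip_force: 62.9
```

Run:
```python
from h import *
s=get_state();print(s['position'],s['wrist_force'])
snap("scene");snap("side","s2.png")
a=np.load("/tmp/scene.npz")["p"][195:330,285:435,::-1]; b=np.load("/tmp/side.npz")["p"][190:325,220:370,::-1]
cv2.imwrite("pics/f.png",cv2.resize(np.hstack([a,b]),(800,360),interpolation=cv2.INTER_CUBIC))
```

```text
[0.47215138 0.14660843 0.12357625] [-3.57085504 -2.06710378 22.46251132]
```

View pics/f.png

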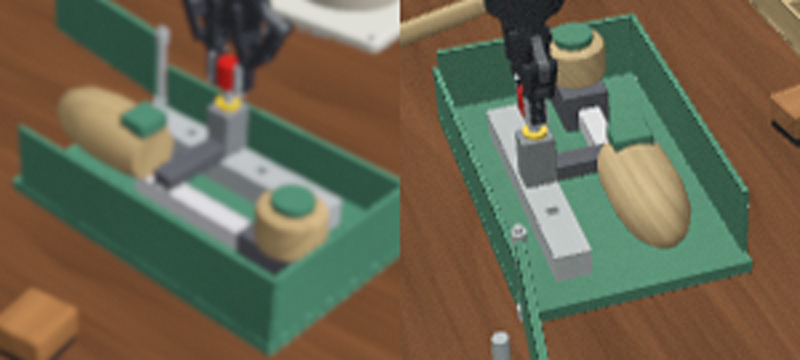

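The pin is home. The height stays put while the force rises, the collar (230,103 / 533,132) sits on the tower over the middle hole, the first hole is visible behind it and the door is open. I'll ease off a little, then hand in.

send_rows:
  commands:
    - [0, 0, -0.0007, 0, 0, 0, 20]
    - [0, 0, -0.0007, 0, 0, 0, 20]
    - [0, 0, -0.0007, 0, 0, 0, 20]
    - [0, 0, -0.0007, 0, 0, 0, 20]

```text
clock: 9.27
position: [0.4721, 0.1466, 0.1236]
tcp_rot: [0.039, 0.999, -0.001, 0.0]
wrist_force: [-1.8, -1.7, 17.3]
opening: 0.0258
grip_force: 62.2
```

Run:
```python
from h import *
s=get_state();print(s['position'],s['wrist_force'],s['joint_velocities'].round(3))
if 10<s['wrist_force'][2]<30 and s['position'][2]<.1242: print(close_job())
```

```text
[0.4720634  0.14657821 0.12364504] [-1.82579436 -1.66810376 17.26762163] [-0.001 -0.002  0.002  0.001 -0.001  0.001]
the job is handed in; nothing more can be done
None
```

I handed the job in at about 9.3 s: the door is open at about 96°, the section is out one hole (about 50 mm), and the gripper is still holding the knob, pressing the pin home with about 17 N.

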